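# Roll a pedal's level wheel right down before test

### The arm

A 6-joint arm with a two-finger parallel gripper is mounted at the origin on the work surface. World frame = base frame: x ahead of the robot, y to its left, z up, the work surface at z = 0. Lengths are in m, angles in rad, forces in N, time in s.
With the tool pointing down it reaches from about 0.3 to 0.775 m from the base axis. Payload 14.6 kg.
Tool frame: the origin (TCP) lies midway between the tips of the shut fingers; the grasp point (between the pads) lies grasp_offset behind it (grasp_offset is the distance from the TCP to the grasp point, in m); z points along the fingers, y is the line along which they close (so a half turn about z gives the same grasp; the last joint's range is limited). The gripper opens to 94 mm and grips with 3 to 60 N. Pads are 16 mm wide; open, the fingers measure 119 mm over their backs; the gripper's body (75 mm by 177 mm) begins 78 mm behind the grasp point.
Start: joints at [1.138, 0.3, 1.521, -0, 1.321, -0.067], TCP at [0.197, 0.514, 0.205] pointing down, gripper open.
Joint ranges: [-3.03, 3.03], [-0.79, 2.21], [0.23, 2.52], [-1.04, 4.18], [0, 3.07], [-2.55, 2.55]. Speed limits (rad/s): [2.22, 2.22, 2.57, 3.14, 3.14, 3.14].

### API

Orientations are given as a 3x3 rotation matrix whose columns are the frame's x, y, z axes.
In Python, from cell import * gives the robot as it stands.
- The arm moves only by the tool step_arm, never from a script. Its argument "series" is a list of rows, each an object of numbers: "x", "y", "z": the shift along the tool's x, y, z in mm; "wx", "wy", "wz": the turn, a rotation vector about the tool's x, y, z in rad; "fingers": the finger opening in mm, from 0 to 94. A call has exactly 10 rows; each row is the pose to reach, as a shift and turn from the pose commanded when the call began, along the tool's axes at that moment; what a row does not reach only later rows make up. A row lasts 1/12 s, in which the tool goes at most 41.7 mm and 7.16 degrees, less where a joint would pass 70% of its speed; a pose out of reach is approached as far as the arm can. A call with a gripper value outside its range is refused whole. The fingers move at their own pace and stop on an object; "newtons" is the grip in N (left out, the last holds). Time passes only in rows, so rows that repeat a pose let the fingers close, or fill a call up. It gives the time, the measured TCP pose, the force, the opening and the grip force at its end, in the units of the state.
- state(): the state, without advancing time (a new reading comes with each control period).
- camera(name): name is "side" or "top" or "wrist"; returns a dict with "color" (420x560x3 uint8, red, green, blue), "depth" (420x560 float32, m along the optical axis (not along the pixel's ray), 0 where there is no reading), "fovy" (degrees; the focal length in pixels is half the picture's height over the tangent of half this angle, whatever the lens; pixels are square), "cx", "cy" (the principal point, pixels), "xyz" and "attitude" of the camera in the world; the wrist camera has in their place "hand_eye" (4x4, takes a point from camera to tool coordinates, whose origin is the TCP and whose axes are the flange's). Camera axes: x right, y up, looking along -z (the intrinsics and any distortion apply to the point x, -y, -z); pixel columns grow to the right and rows downward; lengths in m; the calibration is good to about 2 mm. A picture is of the moment at which its call begins: read the wrist's pose just before it.
- close_job(): hands the job in; it is judged then, once.
The state is a dict: "time_s": time; "q": joint angles; "joint_vel": joint speeds; "tau": joint torques, N m; "tcp_pos": TCP position; "orientation": TCP orientation; "wrist_force": force on the tool from outside, world axes, zero at the start; "torque": the same for the moment, N m; "gripper_width": finger opening in m; "finger_force": force on a finger pad.
Only numpy, scipy, OpenCV 4.12 (cv2) and the standard library are available. Lean on these libraries where they do the work, as an engineer would, in place of code of your own. Each camera call takes 0.05 s, during which the arm holds its last target. There are 200 camera calls.

### The job

One of the three effects pedals on the metal pan has two roller thumbwheels instead of knobs. With a fingertip, roll the wider of the two wheels all the way to its stop, its top moving away from that pedal's foot switch, so that the level is right down before the pedal is plugged in. Leave the narrower wheel as it is set.

Things in the scene. Friction and masses are not known exactly. Their poses are not given: they have to be found in the camera images.
- wide_wheel_top (a point): Fixed point at the top of the wide wheel's rim, 55 mm above the bench: black, ribbed, 18 mm wide, 44 mm diameter, level axle, standing 11 mm out of the pedal's panel between 3 mm bezel edges (too low to pinch). x axis: level, square to the axle, away from the foot switch; the wheel's top must move along +x. y: along the axle; z: up.
- wide_wheel (a joint): Turn of the wide wheel (rad): 0 at one stop, 1.25 at the other, to be reached; grows as its top moves along the point's +x. A white line across the rim goes from 0.6 rad before the top (at 0) to 0.65 rad past it (at 1.25). Stays where it is left; the rim yields to 1 to 2 N along it.
- narrow_wheel_mark (a point): White line on the rim of the narrow wheel, which is 8 mm wide and otherwise the same; on the same pedal and axle line, 68 mm to the left or right of the wide one (middle to middle). The point turns with that wheel.
- foot_switch (a point): Top of the foot switch of the roller pedal: steel button 12 mm across, 15 mm above the panel, 62 mm before the wheels' axle line and midway between them. The pedal is a black box with a blue panel, 121 x 145 mm, panel 44 mm above the bench; it does not slide.

How it is judged:
At the end, for the whole second after the job is handed in: The wide wheel is within 0.2 rad (11 degrees) of its stop away from the foot switch and at rest, and the narrow wheel's line is within 6 mm of where it was (value of joint wide_wheel above 1.05 rad and velocity of joint wide_wheel between -0.1 and 0.1 rad/s and distance of narrow_wheel_mark from where it was at the start of the episode below 0.006 m); the robot touches nothing.
It fails at once if the narrow wheel is rolled (its line moves more than 6 mm) (distance of narrow_wheel_mark from where it was at the start of the episode above 0.006 m).
It also fails if it takes over 29 s, if anything falls off the work surface, if the arm or the gripper's body presses on something with over 40 N, if the wrist force passes 120 N, or if a joint passes its speed limit or range.

## Working session

There is one attempt and no reset: what is moved stays moved. The work goes in short steps, Python scripts to look and compute and a tool call to move; the robot and the scene stay as the last step left them, time stands still between calls to the robot, and variables do not carry over. Pictures are saved under pics/ and viewed, at most 10 in all, crops included, and the job is handed in when it is done.

Besides the shell and the picture viewer there is one more tool, called by a JSON object that holds its "fn" and its "kwargs", one argument or row to a line. step_arm: Moves the arm, as the interface text tells. Its arguments: {"type":"object","properties":{"series":{"type":"array"},"newtons":{"type":"number"}},"required":["series"]}

```bash
mkdir -p pics
cat > h.py <<'E'
from cell import *
import numpy as np, cv2
def shot(n):
    s=state(); c=camera(n); c['s']=s
    if n=='wrist':
        T=np.eye(4);T[:3,:3]=np.array(s['orientation']);T[:3,3]=s['tcp_pos'];c['T']=T@np.array(c['hand_eye'])
    else:
        T=np.eye(4);T[:3,:3]=np.array(c['attitude']);T[:3,3]=c['xyz'];c['T']=T
    return c
def ray(c,u,v):
    f=210/np.tan(np.radians(c['fovy'])/2)
    d=np.array([(u-c['cx'])/f,-(v-c['cy'])/f,-1.])
    return c['T'][:3,3],c['T'][:3,:3]@d
def onz(c,u,v,z):
    o,d=ray(c,u,v); return o+d*(z-o[2])/d[2]
def dep(c,u,v):
    o,d=ray(c,u,v); return o+d*c['depth'][int(v),int(u)]
E
python3 - <<'E'
from h import *
for n in('top','side'):
    c=shot(n); cv2.imwrite(f'pics/{n}.png',c['color'][:,:,::-1]); np.save(n+'.npy',c,allow_pickle=True)
    print({k:v for k,v in c.items() if k not in('color','depth','s')})
print(c['s'])
E
```

```text
{'fovy': 55.8311320916798, 'cx': 269.92822935529875, 'cy': 216.60873844516578, 'xyz': array([ 0.46124623, -0.02339932,  0.82650797]), 'attitude': array([[-0.0085295 ,  0.98901492, -0.14756943],
       [-0.99947647, -0.01303789, -0.02961068],
       [-0.0312094 ,  0.1472396 ,  0.98860835]]), 'T': array([[-0.0085295 ,  0.98901492, -0.14756943,  0.46124623],
       [-0.99947647, -0.01303789, -0.02961068, -0.02339932],
       [-0.0312094 ,  0.1472396 ,  0.98860835,  0.82650797],
       [ 0.        ,  0.        ,  0.        ,  1.        ]])}
{'fovy': 57.38194566460395, 'cx': 277.08612428606784, 'cy': 205.82755814476204, 'xyz': array([0.23976116, 0.47582502, 0.63549716]), 'attitude': array([[-0.83240001,  0.38035481, -0.40303901],
       [-0.55401396, -0.55359984,  0.62176825],
       [ 0.01337022,  0.74084913,  0.67153838]]), 'T': array([[-0.83240001,  0.38035481, -0.40303901,  0.23976116],
       [-0.55401396, -0.55359984,  0.62176825,  0.47582502],
       [ 0.01337022,  0.74084913,  0.67153838,  0.63549716],
       [ 0.        ,  0.        ,  0.        ,  1.        ]])}
{'time_s': 0.05, 'q': array([ 1.13836788e+00,  3.00470568e-01,  1.52155246e+00, -2.15036789e-05,
        1.32073381e+00, -6.66089847e-02]), 'joint_vel': array([ 1.24337818e-03, -1.41107767e-03, -3.26806117e-04, -1.08091744e-03,
       -5.91254414e-05,  1.47470022e-04]), 'tau': array([ 8.51028817e-04, -5.33208132e+01, -3.53703618e+01,  7.10409670e-02,
        2.36053095e-02, -1.78653789e-05]), 'tcp_pos': array([0.19664622, 0.51336501, 0.20489874]), 'orientation': array([[-9.33832836e-01,  3.57709400e-01, -4.68969023e-04],
       [ 3.57709703e-01,  9.33832229e-01, -1.06576040e-03],
       [ 5.67058763e-05, -1.16299682e-03, -9.99999322e-01]]), 'wrist_force': array([-0.31241567, -0.41857007,  0.53321475]), 'torque': array([ 0.00198873, -0.02230708, -0.01186882]), 'finger_force': 0.0, 'gripper_width': 0.09408746106638825}
```

View pics/top.png

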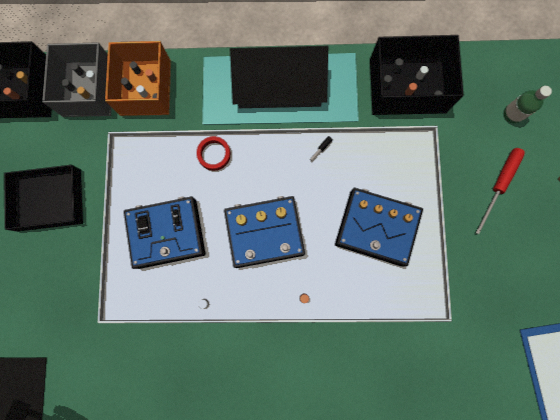

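View pics/side.png

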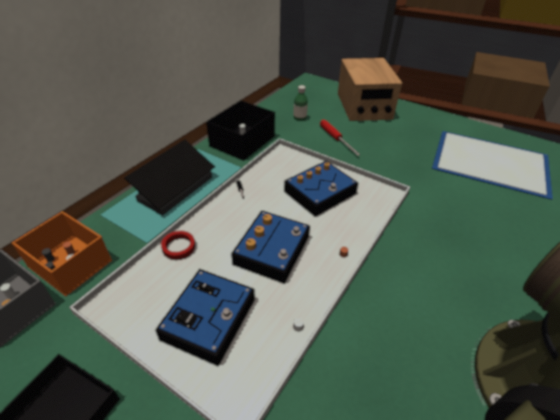

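The roller pedal is the left one in the top view: the wide wheel is at about (143,222), the narrow wheel at (177,216) and the foot switch at (165,251). The side view shows it nearest, with its wheels at (186,319) and (206,288).

Run:
```python
from h import *
c=np.load('top.npy',allow_pickle=True).item(); d=np.load('side.npy',allow_pickle=True).item()
def tri(a,b):
    o,p=ray(c,*a);q,r=ray(d,*b)
    s=np.linalg.lstsq(np.c_[p,-r],q-o,rcond=None)[0];P=o+p*s[0];Q=q+r*s[1]
    return (P+Q)/2,np.linalg.norm(P-Q)
W=onz(c,143,222,.05);N=onz(c,177,216,.05);F=onz(c,165,251,.059)
print(W,N,F,np.linalg.norm(W-N),np.linalg.norm((W+N)/2-F))
for a,b in(((143,222),(186,319)),((177,216),(206,288)),((165,251),(227,313))):print(tri(a,b),dep(c,*a))
cv2.imwrite('pics/z.png',cv2.resize(np.hstack([c['color'][190:275,115:215],d['color'][265:350,155:255]]),None,fx=4,fy=4,interpolation=2)[:,:,::-1])
```

```text
[0.56961053 0.25363542 0.05      ] [0.58083172 0.18549335 0.05      ] [0.51071695 0.20484065 0.059     ] 0.069059805910432 0.06677257612467048
(array([0.56960775, 0.25727483, 0.03628628]), np.float64(0.004381129216325241)) [0.56884477 0.25167776 0.05548716]
(array([0.58210776, 0.18844096, 0.03761085]), np.float64(0.0014295880059237616)) [0.58078396 0.18540992 0.05031013]
(array([0.51219741, 0.20986121, 0.04300756]), np.float64(0.001023057813504671)) [0.51090477 0.20570721 0.05608601]
```

View pics/z.png

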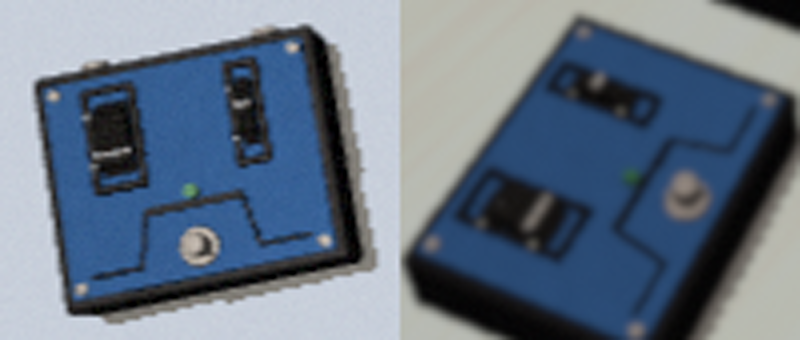

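The line on the wide wheel faces the switch, so that wheel is near 0. Next I move above it and look from near.

{"fn": "step_arm", "kwargs": {
  "series": [
    {"x":-428,"y":-129,"z":0,"wz":-0.535,"fingers":0},
    {"x":-428,"y":-129,"z":0,"wz":-0.535,"fingers":0},
    {"x":-428,"y":-129,"z":0,"wz":-0.535,"fingers":0},
    {"x":-428,"y":-129,"z":0,"wz":-0.535,"fingers":0},
    {"x":-428,"y":-129,"z":0,"wz":-0.535,"fingers":0},
    {"x":-428,"y":-129,"z":0,"wz":-0.535,"fingers":0},
    {"x":-428,"y":-129,"z":0,"wz":-0.535,"fingers":0},
    {"x":-428,"y":-129,"z":0,"wz":-0.535,"fingers":0},
    {"x":-428,"y":-129,"z":0,"wz":-0.535,"fingers":0},
    {"x":-428,"y":-129,"z":0,"wz":-0.535,"fingers":0}
  ],
  "newtons": 20
}}

```text
invalid input at $.series[0]: expected keys x, y, z, wx, wy, wz, fingers
```

{"fn": "step_arm", "kwargs": {
  "series": [
    {"x":-428,"y":-129,"z":0,"wx":0,"wy":0,"wz":-0.535,"fingers":0},
    {"x":-428,"y":-129,"z":0,"wx":0,"wy":0,"wz":-0.535,"fingers":0},
    {"x":-428,"y":-129,"z":0,"wx":0,"wy":0,"wz":-0.535,"fingers":0},
    {"x":-428,"y":-129,"z":0,"wx":0,"wy":0,"wz":-0.535,"fingers":0},
    {"x":-428,"y":-129,"z":0,"wx":0,"wy":0,"wz":-0.535,"fingers":0},
    {"x":-428,"y":-129,"z":0,"wx":0,"wy":0,"wz":-0.535,"fingers":0},
    {"x":-428,"y":-129,"z":0,"wx":0,"wy":0,"wz":-0.535,"fingers":0},
    {"x":-428,"y":-129,"z":0,"wx":0,"wy":0,"wz":-0.535,"fingers":0},
    {"x":-428,"y":-129,"z":0,"wx":0,"wy":0,"wz":-0.535,"fingers":0},
    {"x":-428,"y":-129,"z":0,"wx":0,"wy":0,"wz":-0.535,"fingers":0}
  ],
  "newtons": 20
}}

```text
time_s: 0.93
tcp_pos: [0.5151, 0.2667, 0.2053]
orientation: [[-0.986, -0.168, -0.0], [-0.168, 0.986, -0.0], [0.0, -0.0, -1.0]]
wrist_force: [0.3, 0.4, 0.4]
gripper_width: 0.0308
finger_force: 0.0
```

{"fn": "step_arm", "kwargs": {
  "series": [
    {"x":-25,"y":-20,"z":0,"wx":0,"wy":0,"wz":0,"fingers":0},
    {"x":-25,"y":-20,"z":0,"wx":0,"wy":0,"wz":0,"fingers":0},
    {"x":-25,"y":-20,"z":0,"wx":0,"wy":0,"wz":0,"fingers":0},
    {"x":-25,"y":-20,"z":0,"wx":0,"wy":0,"wz":0,"fingers":0},
    {"x":-25,"y":-20,"z":0,"wx":0,"wy":0,"wz":0,"fingers":0},
    {"x":-25,"y":-20,"z":0,"wx":0,"wy":0,"wz":0,"fingers":0},
    {"x":-25,"y":-20,"z":0,"wx":0,"wy":0,"wz":0,"fingers":0},
    {"x":-25,"y":-20,"z":0,"wx":0,"wy":0,"wz":0,"fingers":0},
    {"x":-25,"y":-20,"z":0,"wx":0,"wy":0,"wz":0,"fingers":0},
    {"x":-25,"y":-20,"z":0,"wx":0,"wy":0,"wz":0,"fingers":0}
  ]
}}

```text
time_s: 1.77
tcp_pos: [0.5417, 0.253, 0.2055]
orientation: [[-0.986, -0.169, 0.0], [-0.169, 0.986, 0.0], [-0.0, 0.0, -1.0]]
wrist_force: [0.3, 0.7, -0.6]
gripper_width: 0.0006
finger_force: 0.0
```

Run:
```python
from h import *
c=shot('wrist'); cv2.imwrite('pics/w1.png',c['color'][:,:,::-1]); np.save('w1.npy',c,allow_pickle=True)
print(c['s']['tcp_pos'],c['s']['gripper_width'],c['hand_eye'],c['fovy'])
```

```text
[0.54167385 0.25302338 0.20552541] 0.0005590000240495856 [[ 4.31376214e-04  9.58092235e-01  2.86459568e-01  8.48418641e-02]
 [ 9.99999880e-01 -4.79912183e-04  9.92250796e-05  9.21541107e-04]
 [ 2.32542215e-04  2.86459490e-01 -9.58092327e-01 -1.80144548e-01]
 [ 0.00000000e+00  0.00000000e+00  0.00000000e+00  1.00000000e+00]] 60.22833332102971
```

View pics/w1.png

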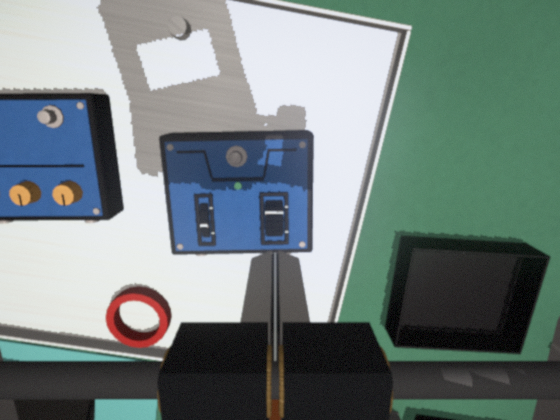

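The wrist view shows the wide wheel at (274,217) with its line at about row 211, the narrow wheel at (205,218), the switch at (236,156) and the fingertips at (274,255).

Run:
```python
from h import *
c=np.load('w1.npy',allow_pickle=True).item()
for n,p,z in(('W',(274,217),.047),('N',(205,218),.047),('F',(236,156),.059),('s1',(170,147),.044),('s2',(302,144),.044),('s3',(179,247),.044),('s4',(303,244),.044)):
    print(n,onz(c,*p,z).round(4),dep(c,*p).round(4))
f=210/np.tan(np.radians(c['fovy'])/2);P=np.linalg.inv(np.array(c['hand_eye']))@[0,0,0,1]
print(c['cx']+f*P[0]/-P[2],c['cy']+f*P[1]/P[2])
cv2.imwrite('pics/w1z.png',cv2.resize(c['color'][125:265,155:325],None,fx=4,fy=4,interpolation=2)[:,:,::-1])
```

```text
W [0.5618 0.2566 0.047 ] [0.5598 0.2563 0.0535]
N [0.5742 0.1901 0.047 ] [0.5717 0.1912 0.0542]
F [0.5072 0.2126 0.059 ] [0.5067 0.2129 0.0627]
s1 [0.5116 0.1495 0.044 ] [0.5111 0.1504 0.0473]
s2 [0.4881 0.2705 0.044 ] [0.4878 0.2702 0.0464]
s3 [0.6103 0.1672 0.044 ] [0.609  0.1679 0.0471]
s4 [0.5859 0.2905 0.044 ] [0.5853 0.2902 0.0455]
273.0907312814491 267.6925273015851
```

View pics/w1z.png

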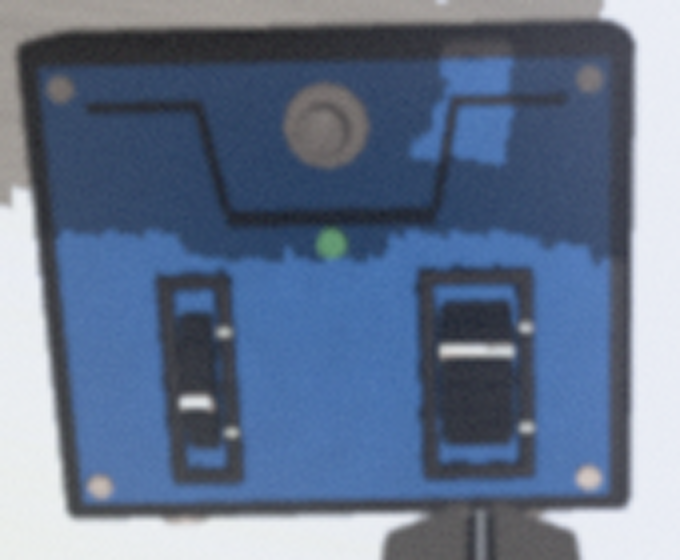

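{"fn": "step_arm", "kwargs": {
  "series": [
    {"x":-12,"y":0,"z":40,"wx":0,"wy":0,"wz":-0.02,"fingers":0},
    {"x":-12,"y":0,"z":80,"wx":0,"wy":0,"wz":-0.02,"fingers":0},
    {"x":-12,"y":0,"z":110,"wx":0,"wy":0,"wz":-0.02,"fingers":0},
    {"x":-12,"y":0,"z":130,"wx":0,"wy":0,"wz":-0.02,"fingers":0},
    {"x":-12,"y":0,"z":140,"wx":0,"wy":0,"wz":-0.02,"fingers":0},
    {"x":-12,"y":0,"z":145,"wx":0,"wy":0,"wz":-0.02,"fingers":0},
    {"x":-12,"y":0,"z":147,"wx":0,"wy":0,"wz":-0.02,"fingers":0},
    {"x":-12,"y":0,"z":147,"wx":0,"wy":0,"wz":-0.02,"fingers":0},
    {"x":-12,"y":0,"z":147,"wx":0,"wy":0,"wz":-0.02,"fingers":0},
    {"x":-12,"y":0,"z":147,"wx":0,"wy":0,"wz":-0.02,"fingers":0}
  ]
}}

```text
time_s: 2.65
tcp_pos: [0.5542, 0.2551, 0.0598]
orientation: [[-0.982, -0.188, 0.002], [-0.188, 0.982, 0.001], [-0.002, 0.0, -1.0]]
wrist_force: [-1.1, -0.3, -0.4]
gripper_width: 0.0004
finger_force: 0.0
```

{"fn": "step_arm", "kwargs": {
  "series": [
    {"x":0,"y":0,"z":2,"wx":0,"wy":0,"wz":0,"fingers":0},
    {"x":0,"y":0,"z":3.5,"wx":0,"wy":0,"wz":0,"fingers":0},
    {"x":0,"y":0,"z":4.5,"wx":0,"wy":0,"wz":0,"fingers":0},
    {"x":0,"y":0,"z":5,"wx":0,"wy":0,"wz":0,"fingers":0},
    {"x":0,"y":0,"z":5.5,"wx":0,"wy":0,"wz":0,"fingers":0},
    {"x":0,"y":0,"z":5.5,"wx":0,"wy":0,"wz":0,"fingers":0},
    {"x":0,"y":0,"z":5.5,"wx":0,"wy":0,"wz":0,"fingers":0},
    {"x":0,"y":0,"z":5.5,"wx":0,"wy":0,"wz":0,"fingers":0},
    {"x":0,"y":0,"z":5.5,"wx":0,"wy":0,"wz":0,"fingers":0},
    {"x":0,"y":0,"z":5.5,"wx":0,"wy":0,"wz":0,"fingers":0}
  ]
}}

```text
time_s: 3.48
tcp_pos: [0.5538, 0.2549, 0.0538]
orientation: [[-0.982, -0.188, 0.001], [-0.188, 0.982, 0.0], [-0.001, 0.0, -1.0]]
wrist_force: [-3.4, -0.1, 8.2]
gripper_width: 0.0004
finger_force: 4.0
```

In contact at about 8 N. First stroke.

{"fn": "step_arm", "kwargs": {
  "series": [
    {"x":-2,"y":0,"z":0,"wx":0,"wy":0,"wz":0,"fingers":0},
    {"x":-5,"y":0,"z":0,"wx":0,"wy":0,"wz":0,"fingers":0},
    {"x":-8,"y":0,"z":0,"wx":0,"wy":0,"wz":0,"fingers":0},
    {"x":-11,"y":0,"z":0,"wx":0,"wy":0,"wz":0,"fingers":0},
    {"x":-14,"y":0,"z":0,"wx":0,"wy":0,"wz":0,"fingers":0},
    {"x":-17,"y":0,"z":0.3,"wx":0,"wy":0,"wz":0,"fingers":0},
    {"x":-19,"y":0,"z":0.7,"wx":0,"wy":0,"wz":0,"fingers":0},
    {"x":-21,"y":0,"z":1.2,"wx":0,"wy":0,"wz":0,"fingers":0},
    {"x":-22,"y":0,"z":1.5,"wx":0,"wy":0,"wz":0,"fingers":0},
    {"x":-22,"y":0,"z":1.5,"wx":0,"wy":0,"wz":0,"fingers":0}
  ]
}}

```text
time_s: 4.32
tcp_pos: [0.5759, 0.2593, 0.0532]
orientation: [[-0.982, -0.188, 0.002], [-0.188, 0.982, 0.001], [-0.002, 0.0, -1.0]]
wrist_force: [-4.5, -1.1, 15.0]
gripper_width: 0.0003
finger_force: 7.8
```

{"fn": "step_arm", "kwargs": {
  "series": [
    {"x":0,"y":0,"z":-6,"wx":0,"wy":0,"wz":0,"fingers":0},
    {"x":0,"y":0,"z":-12,"wx":0,"wy":0,"wz":0,"fingers":0},
    {"x":8,"y":0,"z":-12,"wx":0,"wy":0,"wz":0,"fingers":0},
    {"x":22,"y":0,"z":-12,"wx":0,"wy":0,"wz":0,"fingers":0},
    {"x":22,"y":0,"z":-12,"wx":0,"wy":0,"wz":0,"fingers":0},
    {"x":22,"y":0,"z":-8,"wx":0,"wy":0,"wz":0,"fingers":0},
    {"x":22,"y":0,"z":-4,"wx":0,"wy":0,"wz":0,"fingers":0},
    {"x":22,"y":0,"z":-2,"wx":0,"wy":0,"wz":0,"fingers":0},
    {"x":22,"y":0,"z":-1,"wx":0,"wy":0,"wz":0,"fingers":0},
    {"x":22,"y":0,"z":-1,"wx":0,"wy":0,"wz":0,"fingers":0}
  ]
}}

```text
time_s: 5.15
tcp_pos: [0.5544, 0.2551, 0.0535]
orientation: [[-0.982, -0.188, 0.001], [-0.188, 0.982, 0.0], [-0.001, 0.0, -1.0]]
wrist_force: [-5.1, -1.8, 14.7]
gripper_width: 0.0005
finger_force: 7.6
```

{"fn": "step_arm", "kwargs": {
  "series": [
    {"x":-2,"y":0,"z":0,"wx":0,"wy":0,"wz":0,"fingers":0},
    {"x":-5,"y":0,"z":0,"wx":0,"wy":0,"wz":0,"fingers":0},
    {"x":-8,"y":0,"z":0,"wx":0,"wy":0,"wz":0,"fingers":0},
    {"x":-11,"y":0,"z":0,"wx":0,"wy":0,"wz":0,"fingers":0},
    {"x":-14,"y":0,"z":0,"wx":0,"wy":0,"wz":0,"fingers":0},
    {"x":-16,"y":0,"z":0,"wx":0,"wy":0,"wz":0,"fingers":0},
    {"x":-18,"y":0,"z":0,"wx":0,"wy":0,"wz":0,"fingers":0},
    {"x":-20,"y":0,"z":0,"wx":0,"wy":0,"wz":0,"fingers":0},
    {"x":-20,"y":0,"z":-10,"wx":0,"wy":0,"wz":0,"fingers":0},
    {"x":-20,"y":0,"z":-40,"wx":0,"wy":0,"wz":0,"fingers":0}
  ]
}}

```text
time_s: 5.98
tcp_pos: [0.5718, 0.258, 0.0887]
orientation: [[-0.982, -0.188, -0.007], [-0.188, 0.982, -0.003], [0.007, -0.001, -1.0]]
wrist_force: [0.9, 0.7, -0.1]
gripper_width: 0.0006
finger_force: 0.0
```

{"fn": "step_arm", "kwargs": {
  "series": [
    {"x":0,"y":0,"z":-40,"wx":0,"wy":0,"wz":0,"fingers":0},
    {"x":0,"y":0,"z":-80,"wx":0,"wy":0,"wz":0,"fingers":0},
    {"x":20,"y":0,"z":-105,"wx":0,"wy":0,"wz":0,"fingers":0},
    {"x":30,"y":0,"z":-105,"wx":0,"wy":0,"wz":0,"fingers":0},
    {"x":30,"y":0,"z":-105,"wx":0,"wy":0,"wz":0,"fingers":0},
    {"x":30,"y":0,"z":-105,"wx":0,"wy":0,"wz":0,"fingers":0},
    {"x":30,"y":0,"z":-105,"wx":0,"wy":0,"wz":0,"fingers":0},
    {"x":30,"y":0,"z":-105,"wx":0,"wy":0,"wz":0,"fingers":0},
    {"x":30,"y":0,"z":-105,"wx":0,"wy":0,"wz":0,"fingers":0},
    {"x":30,"y":0,"z":-105,"wx":0,"wy":0,"wz":0,"fingers":0}
  ]
}}

```text
time_s: 6.82
tcp_pos: [0.544, 0.2529, 0.1967]
orientation: [[-0.982, -0.188, -0.001], [-0.188, 0.982, -0.0], [0.001, -0.0, -1.0]]
wrist_force: [0.9, -0.4, -0.1]
gripper_width: 0.0001
finger_force: 0.0
```

Run:
```python
from h import *
c=shot('wrist'); np.save('w2.npy',c,allow_pickle=True)
print(c['s']['tcp_pos'],c['s']['wrist_force'])
cv2.imwrite('pics/w2z.png',cv2.resize(c['color'][125:265,155:325],None,fx=4,fy=4,interpolation=2)[:,:,::-1])
```

```text
[0.54398471 0.25293803 0.19668331] [ 0.89009291 -0.4361831  -0.14957461]
```

View pics/w2z.png

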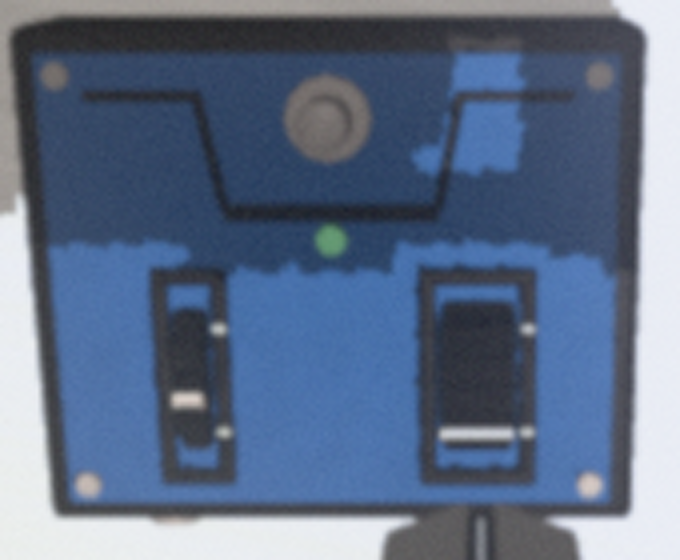

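The wide wheel's white line has moved to crop row 433, level with the far bezel dot. The narrow wheel's line looks unchanged. I'll work out the angle.

Run:
```python
from h import *
c=np.load('w2.npy',allow_pickle=True).item()
a=np.array([.982,.188,0]); W=np.array([.5625,.2567,0])
W=onz(c,155+478/4,125+375/4,.047); print(W)
for v in (433,):
  z=.0505
  for _ in range(20):
    p=onz(c,155+477/4,125+v/4,z); s=(p-W)@a; z=.033+np.sqrt(.022**2-s*s)
  print(s,z,np.arcsin(s/.022))
```

```text
[0.56275621 0.25715601 0.047     ]
0.013473920561001725 0.050391189284112084 0.6591573337664118
```

The line is 0.66 rad past the top, against 0.65 at the stop. The arm is clear of everything, so I'm handing in.

```bash
python3 -c "
from cell import *
print(close_job())"
```

```text
the job is handed in; nothing more can be done
None
```

The wide wheel is at its stop away from the foot switch (line measured 0.66 rad past the top, 0.65 expected), the narrow wheel looks unmoved, and the job is handed in at about 7 s with the arm clear; no verdict was returned.

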